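Snap the retaining cap onto the reel stand and hold it down

ROBOT

A 6-joint arm with a two-finger parallel gripper is mounted at the origin on a cart in front of the work surface, level with it; the furniture and walls round the work are solid. World frame = base frame: x ahead of the robot, y to its left, z up, the work surface at z = 0. Lengths are in m, angles in rad, forces in N, time in s.
With the tool pointing down it reaches from about 0.375 to 0.9 m from the base axis. Payload 3.1 kg.
Tool frame: the origin (TCP) lies at the very end of the fingers, on their centre line; the grasp point (between the pads) lies 19 mm behind it; z points along the fingers, y is the line along which they close (so a half turn about z gives the same grasp; the last joint's range is limited). The gripper opens to 85 mm and grips with 20 to 120 N. Pads are 22 mm wide; open, the fingers measure 114 mm over their backs; the gripper's body (76 mm by 85 mm) begins 54 mm behind the grasp point. The pads swing forward as they close: fully open they stand 13 mm farther back than shut.
Start: joints at [1.002, 0.527, 1.433, -0, 1.181, -0.178], TCP at [0.238, 0.578, 0.231] pointing down, gripper open.
Joint ranges: [-3.08, 3.08], [-0.75, 2.2], [0.22, 2.44], [-1.43, 4.57], [0, 2.65], [-2.85, 2.85]. Speed limits (rad/s): [2.79, 2.79, 3.14, 3.14, 3.14, 3.14].

INTERFACE

Orientations are given as a unit quaternion [w, x, y, z].
In Python, from station import arm, monitor, get_image, job_done gives the robot as it stands (arm), with the cameras as plain functions, the job as plain functions and the readings (monitor).
- The arm moves only by the tool nudge_tcp, called after "Call:" as name(argument=value, ...), one argument or row to a line, values as JSON. Schema: {"type":"object","properties":{"offsets":{"type":"array","items":{"type":"object","properties":{"tx":{"type":"number"},"ty":{"type":"number"},"tz":{"type":"number"},"twist":{"type":"number"}},"additionalProperties":false},"minItems":1,"maxItems":5},"aperture":{"type":"number"},"force":{"type":"number"},"only":{"type":"string"},"quiet":{"type":"boolean"},"lines":{"type":"string"}},"required":["offsets"],"additionalProperties":false}. offsets is a list of rows, 1 to 5 of them, each an object with the fields tx, ty, tz (the shift in m), twist (a turn about the tool's z in rad); a field left out counts as zero; each row shifts and turns the commanded pose from where the row before left it, along the tool's axes as they then stand; what a row does not reach is not made up. A row lasts 1/8 s, in which the tool goes at most 0.0625 m and 0.188 rad, less where a joint would pass 70% of its speed; a pose out of reach is approached as far as the arm can. aperture is the finger opening in m, set as the call begins (left out keeps the last). The fingers move at their own pace and stop on an object; force is the grip in N (left out, the last holds). Time passes only in rows, so rows that do not move let the fingers close. The tool returns the time, the measured TCP pose, the force, the opening and the grip force at its end. only (a regular expression) keeps the lines of the reply that match it, lines (a string "A,B") keeps lines A to B, and quiet returns only ok. Input that does not fit is refused with a message, and nothing moves.
- monitor.sense(): the state, without advancing time (a new reading comes with each control period).
- get_image(name): name is "side" or "top" or "wrist"; returns a dict with "color" (400x640x3 uint8, red, green, blue), "intrinsics" (3x3 intrinsics, pixels), "k1" (the pictures are not rectified: a ray, as slopes to the right and down, at radius r is drawn at 1 + k1 r^2 times it, then the intrinsics apply), "position" and "orientation" of the camera in the world. Camera axes: x right, y down, z forward; pixel columns grow to the right and rows downward; lengths in m; the calibration is good to about 2 mm. A picture is of the moment at which its call begins. There is no depth.
- job_done(): hands the job in; it is judged then, once.
The state is a dict: "clock": time; "joint_pos": joint angles; "joint_vel": joint speeds; "effort": joint torques, N m; "ee_pos": TCP position; "eef_rot": TCP orientation; "ft_force": force on the tool from outside, world axes, zero at the start; "wrist_torque": the same for the moment, N m; "width": finger opening in m; "gripper_force": force on a finger pad.
Only numpy, scipy, OpenCV 4.12 (cv2) and the standard library are available. Lean on these libraries where they do the work, as an engineer would, in place of code of your own. Each camera call takes 0.05 s, during which the arm holds its last target. There are 200 camera calls.

TASK

One reel stand still lacks its cap. Pick up the loose black snap cap, put it over the bare stud and press it straight down until it clicks past the spring balls, then keep pressing so that the spring washer under it stays well squeezed (more than half of its travel). Do not let go: the program finishes while the gripper is still on the cap and holding it down; leave the other things where they are.

Things in the scene. Friction and masses are not known exactly. Their poses are not given: they have to be found in the camera images.
- cap: loose black plastic snap cap, 56 mm tall, standing mouth down: ribbed hollow skirt 44 mm in diameter, 32 mm high; on it a solid round grip boss 26 mm in diameter, 24 mm high. Fingertips can rest on the 9 mm wide ring round the boss's foot. Origin: centre of the mouth, z up to the boss. Inside: rounded lip, bore 24 mm, in the lowest 5 mm; above it 34 mm wide, roof 28 mm above the mouth. 0.05 kg
- stand: the stand without cap, fixed: aluminium base 90x90x8 mm, grey reel 72 mm in diameter up to 35 mm above the bench, steel collar 40 mm in diameter up to 38 mm, upright steel stud 22 mm in diameter with a tapered tip up to 63 mm. Four sprung balls stick out 3 mm from the stud at 50 mm. Origin: centre of the base's underside, z up
- stand_tip (a point): centre of the bare stud's tip (13 mm across), on its axis, 63 mm above the bench. The cap's lip meets the balls when its mouth is 52 mm above the bench; pushing past takes 8 to 14 N, most near 50 mm; below 48 mm the force drops and the balls pull the cap down (the click); the mouth lands on the spring washer at 43 mm
- washer (a joint): steel spring washer (41 mm in diameter) round the foot of the bare stud: 0 = free, its top 43 mm above the bench; grows as it is pressed down; 0.005 m = fully squeezed, the cap then rests hard on the collar, mouth 38 mm above the bench. Stiffness 3 N per mm
- stand_done: a like stand, also fixed, that already has a like cap snapped on (top 96 mm above the bench); leave it. Origin as for the other stand; either stand may be at either place. Left of and beyond the stands a drawer unit hangs over the printer, its underside 0.47 m above the bench: keep the wrist clear of it
- boat: small red printed boat, 30x60x38 mm, a bystander; origin under its centre
- cutters: flush cutters with red handles, 41x136x11 mm, lying on the bench, a bystander; origin under its centre
- oil: small oil bottle, 26 mm in diameter, 82 mm tall, a bystander; origin under its centre
- tray: small blue printed tray, 48x60x34 mm, a bystander; origin under its centre

How it is judged:
On the way:
1. the cap is gripped and lifted clear of the bench (height (world z) of cap above 0.045 m and contact force between the fingers and cap above 1 N and horizontal distance between cap and stand above 0.05 m), for 0.1 s.
At the end, for the whole second after the job is handed in: cap upright (0.1 rad), within 3 mm of the bare stud's axis, snapped past the balls with its mouth under 41.5 mm above the stand's underside; washer squeezed over 2.5 mm; cap presses on the stand with over 5 N, fingers bear on it with over 4 N; still (horizontal distance between cap and stand below 0.003 m and angle between cap's own z axis and vertical below 0.1 rad and z of cap in the frame of stand below 0.0415 m and value of joint washer above 0.0025 m and contact force between cap and stand above 5 N and contact force between the fingers and cap above 4 N and linear speed of cap below 0.02 m/s); the arm keeps its last pose, push and grip.
It fails at once if the red printed boat is pushed more than 3 cm (distance of boat from where it was at the start of the episode above 0.03 m).
It fails at once if the red cutters is pushed more than 3 cm (distance of cutters from where it was at the start of the episode above 0.03 m).
It fails at once if the oil bottle is pushed more than 3 cm (distance of oil from where it was at the start of the episode above 0.03 m).
It fails at once if the blue tray is pushed more than 3 cm (distance of tray from where it was at the start of the episode above 0.03 m).
It also fails if it takes over 38 s, if anything falls off the work surface, if the arm or the gripper's body presses on something with over 40 N, if the wrist force passes 120 N, or if a joint passes its speed limit or range.

## Working session

There is one attempt and no reset: what is moved stays moved. The work goes in short steps, Python scripts to look and compute and a tool call to move; the robot and the scene stay as the last step left them, time stands still between calls to the robot, and variables do not carry over. Pictures are saved under pics/ and viewed, at most 10 in all, crops included, and the job is handed in when it is done.

```bash
ls; mkdir -p pics
```

Create h.py:
```python
import numpy as np, cv2
from scipy.spatial.transform import Rotation as R
from station import arm, monitor, get_image, job_done
def grab(n,f):
    d=get_image(n); cv2.imwrite(f"pics/{f}.png",d["color"][:,:,::-1]); np.save(f"pics/{f}.npy",d,allow_pickle=True); return d
def load(f): return np.load(f"pics/{f}.npy",allow_pickle=True).item()
def rot(q): return R.from_quat([q[1],q[2],q[3],q[0]]).as_matrix()
def ray(d,u,v):
    K=np.array(d["intrinsics"]);k=d["k1"]
    p=np.array([(u-K[0,2])/K[0,0],(v-K[1,2])/K[1,1]])
    s=cv2.undistortPoints(np.array([[[u,v]]],float),K,np.array([k,0,0,0.]))[0,0]
    r=rot(d["orientation"])@np.array([s[0],s[1],1]); return np.array(d["position"]),r/np.linalg.norm(r)
def onz(d,u,v,z):
    o,r=ray(d,u,v); return o+r*(z-o[2])/r[2]
def proj(d,P):
    K=np.array(d["intrinsics"]);M=rot(d["orientation"])
    c=(np.array(P)-d["position"])@M; s=c[...,:2]/c[...,2:]; s=s*(1+d["k1"]*(s**2).sum(-1,keepdims=True))
    return s*[K[0,0],K[1,1]]+[K[0,2],K[1,2]]
```

Run:
```python
from h import *
for n in("top","side","wrist"):
    d=grab(n,n+"0"); print(n,d["position"],rot(d["orientation"]).round(2).tolist(),d["intrinsics"],d["k1"])
s=monitor.sense();print(s)
```

```text
pics
station.py
top [ 0.42841932 -0.12950117  1.18823793] [[0.01, -0.99, 0.13], [-1.0, -0.01, -0.0], [0.0, -0.13, -0.99]] [[403.67900908   0.         322.54851677]
 [  0.         403.67900908 196.47232973]
 [  0.           0.           1.        ]] -0.057424531562975695
side [ 0.61568879 -1.06952067  0.49962413] [[1.0, 0.04, -0.03], [0.04, -0.42, 0.91], [0.02, -0.91, -0.42]] [[412.69208775   0.         318.34648969]
 [  0.         412.69208775 200.64229234]
 [  0.           0.           1.        ]] -0.021942912930782675
wrist [0.17409408 0.60253726 0.37291941] [[0.38, 0.89, 0.25], [0.92, -0.37, -0.1], [-0.0, 0.27, -0.96]] [[285.2624657    0.         319.42131838]
 [  0.         285.2624657  201.99691925]
 [  0.           0.           1.        ]] -0.013095462415987228
{'clock': 0.15, 'joint_pos': array([ 1.00145020e+00,  5.28274946e-01,  1.43361452e+00, -2.11319043e-05,
        1.18140654e+00, -1.78537843e-01]), 'joint_vel': array([-1.37410969e-03, -2.25510355e-03, -1.56834916e-03,  5.18586316e-05,
       -6.50103460e-04,  1.29700604e-03]), 'effort': array([ 5.90759973e-04, -4.42744088e+01, -1.78277457e+01, -2.14974698e-04,
        5.60019791e-03,  5.21766630e-07]), 'ee_pos': array([0.23778116, 0.57740116, 0.23054263]), 'eef_rot': array([-3.02010956e-04,  1.94158988e-01,  9.80969705e-01, -7.96391019e-04]), 'ft_force': array([ 0.17717237, -0.02979888, -0.91799665]), 'wrist_torque': array([-0.00224498, -0.03021908, -0.01739011]), 'gripper_force': 0.0, 'width': 0.08556873739240842}
```

View pics/top0.png

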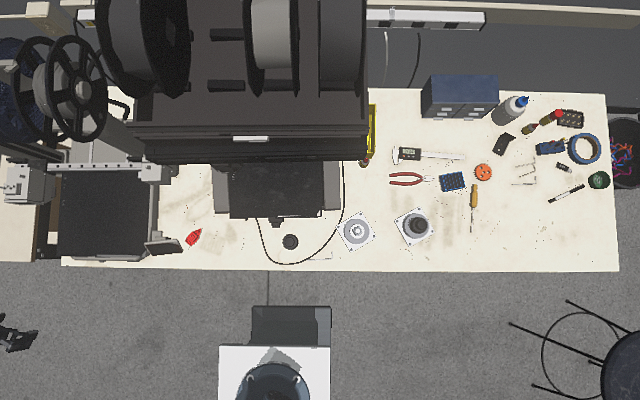

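View pics/side0.png

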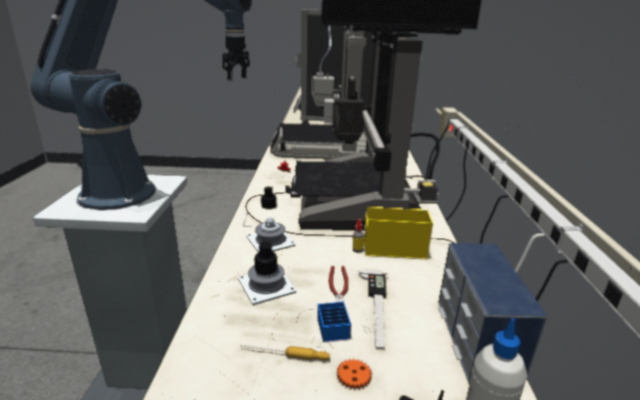

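The top view shows the loose cap at about (290,242), the bare stand at (357,231), the capped stand at (415,226) and the boat at (193,237). The side view shows the same order: cap (268,198), bare stud (269,228), capped stand (266,265). I'll zoom in next.

Run:
```python
from h import *
t=load("top0");s=load("side0")
a=t["color"][195:265,270:450,::-1];b=s["color"][175:310,210:310,::-1]
A=cv2.resize(a,None,fx=4.4,fy=4.4,interpolation=cv2.INTER_CUBIC)[:300,:790];B=cv2.resize(b,None,fx=2.2,fy=2.2,interpolation=cv2.INTER_CUBIC)
c=np.zeros((598,792,3),np.uint8);c[:A.shape[0],:A.shape[1]]=A;c[301:301+B.shape[0],:B.shape[1]]=B[:297];cv2.imwrite("pics/crop.png",c)
for nm,u,v,z in(("cap",290,240.5,.056),("stud",357,231,.063),("done",415,224,.09),("boat",193,237,.02),("cut",412,179,0),("tray",453,181,0.03),("oil",365,160,.08)): print(nm,onz(t,u,v,z).round(3))
g=cv2.cvtColor(t["color"],cv2.COLOR_RGB2GRAY)
m=(g[228:256,275:308]<75).astype(np.uint8);n,l,st,ce=cv2.connectedComponentsWithStats(m)
print(st,ce+[275,228])
```

```text
cap [ 0.451 -0.043  0.056]
stud [ 0.479 -0.229  0.063]
done [ 0.499 -0.386  0.09 ]
boat [0.458 0.241 0.02 ]
cut [ 0.639 -0.4    0.   ]
tray [ 0.629 -0.514  0.03 ]
oil [ 0.677 -0.251  0.08 ]
[[  0   0  33  28 849]
 [  8   6  15  16  73]
 [  8  14   1   1   1]
 [ 13  20   1   1   1]] [[291.04004711 241.55477032]
 [290.68493151 240.76712329]
 [283.         242.        ]
 [288.         248.        ]]
```

View pics/crop.png

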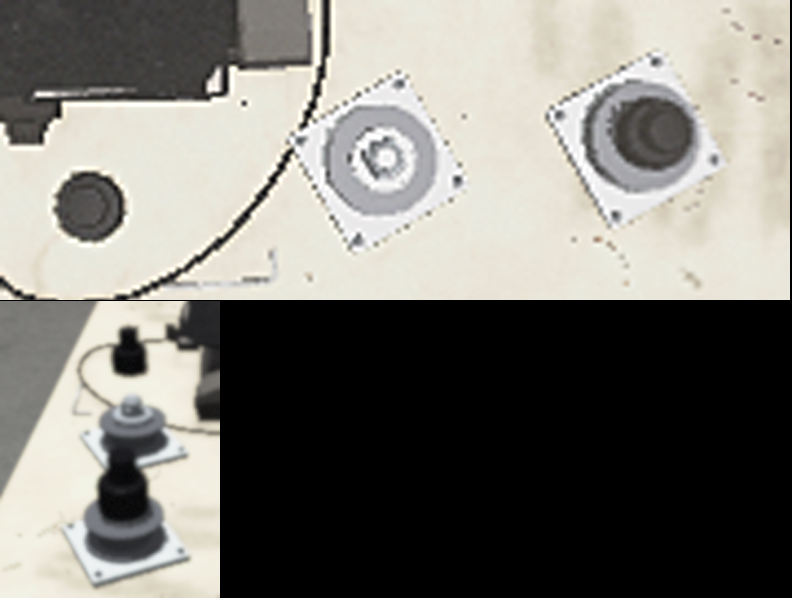

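Call:
nudge_tcp(
  offsets=[
    {"twist": -0.13},
    {"twist": -0.13},
    {"twist": -0.13},
    {"ty": -0.05},
    {"ty": -0.05},
  ],
  aperture=0.06,
  force=40,
)

```text
clock: 0.78
ee_pos: [0.2377, 0.4767, 0.2307]
eef_rot: [-0.0, -0.0, 1.0, -0.0]
ft_force: [0.9, 0.2, 0.1]
width: 0.06
gripper_force: 0.0
```

Call:
nudge_tcp(
  offsets=[
    {"tx": -0.01, "ty": -0.05},
    {"tx": -0.01, "ty": -0.05},
    {"tx": -0.02, "ty": -0.05},
    {"tx": -0.02, "ty": -0.05},
    {"tx": -0.02, "ty": -0.05},
  ],
)

```text
clock: 1.4
ee_pos: [0.3182, 0.2263, 0.2314]
eef_rot: [0.0, 0.0, 1.0, 0.0]
ft_force: [1.3, 0.0, 0.0]
width: 0.0599
gripper_force: 0.0
```

Call:
nudge_tcp(
  offsets=[
    {"tx": -0.025, "ty": -0.05},
    {"tx": -0.025, "ty": -0.05},
    {"tx": -0.025, "ty": -0.05},
    {"tx": -0.025, "ty": -0.05},
    {"tx": -0.02, "ty": -0.05},
  ],
)

```text
clock: 2.02
ee_pos: [0.4384, -0.0243, 0.2314]
eef_rot: [0.0, 0.001, 1.0, -0.0]
ft_force: [1.2, -0.1, 0.7]
width: 0.06
gripper_force: 0.0
```

Call:
nudge_tcp(
  offsets=[
    {"tx": -0.013, "ty": -0.02, "tz": 0.02},
    {},
    {},
  ],
)

```text
clock: 2.4
ee_pos: [0.4497, -0.0416, 0.2112]
eef_rot: [-0.001, 0.0, 1.0, 0.0]
ft_force: [0.9, 0.7, 0.2]
width: 0.0602
gripper_force: 0.0
```

Run:
```python
from h import *
w=grab("wrist","wrist1"); p=monitor.sense()["ee_pos"]; print(w["position"],p, proj(w,np.array([[.451,-.043,.056],[.451,-.043,0.032],[p[0],p[1],0.056],[.479,-.229,.063]])))
```

```text
[ 0.38093981 -0.04291285  0.35381193] [ 0.44977726 -0.04131229  0.21150578] [[318.922113   189.51136326]
 [318.92273036 184.73833408]
 [320.49763516 188.39674394]
 [146.54474976 216.52170426]]
```

View pics/wrist1.png

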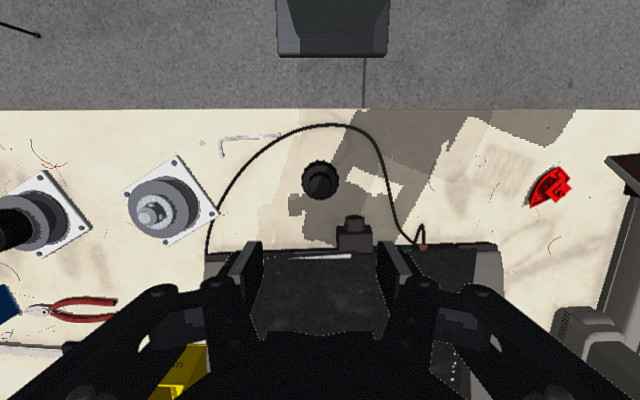

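The wrist view shows the cap at (320,180), the stud tip at (149,215), and the boat well away at (550,187). The printer front knob at (353,232) lies beyond the cap.

Run:
```python
from h import *
w=load("wrist1");t=load("top0")
A=cv2.resize(w["color"][150:215,285:355,::-1],None,fx=8,fy=8,interpolation=cv2.INTER_CUBIC)[:520,:390+170]
B=cv2.resize(w["color"][185:245,115:140+55,::-1],None,fx=3,fy=3,interpolation=cv2.INTER_CUBIC)
c=np.zeros((525,800,3),np.uint8);c[:A.shape[0],:A.shape[1]]=np.clip(A.astype(int)*2,0,255);c[:B.shape[0],560:560+B.shape[1]]=B;cv2.imwrite("pics/crop2.png",c)
for d,(x,y,X,Y),th in((w,(290,150,350,212),50),(t,(278,230,303,254),110)):
    g=cv2.cvtColor(d["color"],cv2.COLOR_RGB2GRAY)[y:Y,x:X]
    n,l,st,ce=cv2.connectedComponentsWithStats((g<th).astype(np.uint8)); i=1+st[1:,4].argmax()
    b=st[i]; print(b,ce[i]+[x,y]); cx,cy=x+b[0]+(b[2]-1)/2,y+b[1]+(b[3]-1)/2
    print(cx,cy,[onz(d,cx,cy,z).round(4) for z in(.016,.03)])
    # model outline bbox for the current estimate
    a=np.linspace(0,6.28,90)
    for P in([.451,-.043],[.447,-.043]):
        pts=np.concatenate([np.c_[P[0]+r*np.cos(a),P[1]+r*np.sin(a),0*a+z] for r,z in((.022,0),(.022,.032),(.013,.056))])
        q=proj(d,pts);print(P,q.min(0),q.max(0))
```

```text
[  12   11   37   39 1129] [319.91851196 180.13108946]
320.0 180.0 [array([ 0.4487, -0.0417,  0.016 ]), array([ 0.4458, -0.0418,  0.03  ])]
[0.451, -0.043] [299.84091323 161.88174919] [337.99980695 203.091318  ]
[0.447, -0.043] [299.77422817 158.64530615] [338.05873612 199.80311639]
[  4   4  16  16 193] [289.98445596 241.55958549]
289.5 241.5 [array([ 0.4491, -0.0386,  0.016 ]), array([ 0.4488, -0.0397,  0.03  ])]
[0.451, -0.043] [282.91604162 233.00177781] [298.95166117 248.52150998]
[0.447, -0.043] [282.88544361 234.40598224] [298.92817896 249.92248702]
```

View pics/crop2.png

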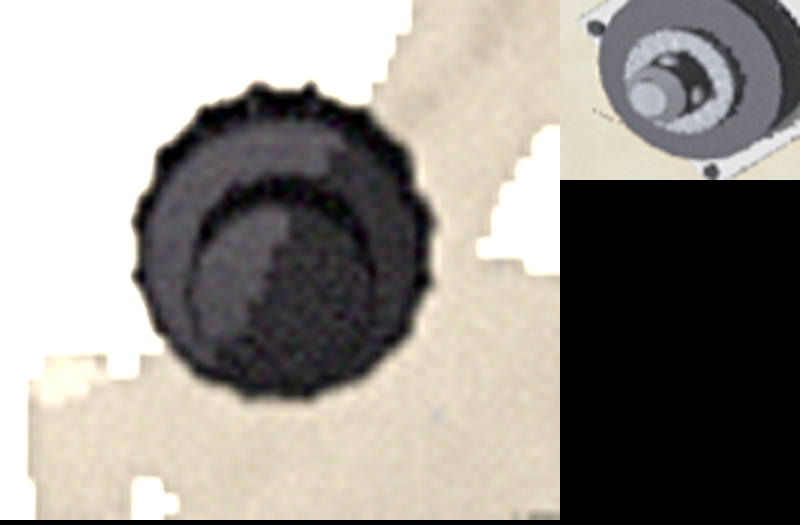

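Call:
nudge_tcp(
  offsets=[
    {"tz": 0.05},
    {"tz": 0.05},
    {"tz": 0.04},
    {"tz": 0.025},
    {"tz": 0.012},
  ],
)

```text
clock: 3.08
ee_pos: [0.45, -0.0412, 0.0337]
eef_rot: [-0.001, -0.0, 1.0, 0.0]
ft_force: [-0.3, -0.0, -1.1]
width: 0.0597
gripper_force: 0.0
```

Call:
nudge_tcp(
  offsets=[
    {},
    {},
    {},
    {},
  ],
  aperture=0.02,
  force=40,
)

```text
clock: 3.58
ee_pos: [0.4512, -0.0423, 0.0353]
eef_rot: [0.001, 0.001, 1.0, -0.0]
ft_force: [0.5, 0.8, 5.9]
width: 0.0247
gripper_force: 39.9
```

Call:
nudge_tcp(
  offsets=[
    {},
    {},
    {},
    {},
  ],
  aperture=0.0,
  force=60,
)

```text
clock: 4.08
ee_pos: [0.4512, -0.0423, 0.0354]
eef_rot: [0.001, 0.001, 1.0, -0.0]
ft_force: [0.2, 2.1, 8.5]
width: 0.0237
gripper_force: 58.4
```

Call:
nudge_tcp(
  offsets=[
    {"tz": -0.01},
    {"tz": -0.04},
    {"tz": -0.05},
    {},
    {},
  ],
)

```text
clock: 4.7
ee_pos: [0.4501, -0.0423, 0.1345]
eef_rot: [0.0, 0.0, 1.0, -0.0]
ft_force: [-0.8, 0.7, -0.7]
width: 0.0238
gripper_force: 59.1
```

Run:
```python
from h import *
d=grab("wrist","wrist2");e=grab("side","side2");p=monitor.sense()["ee_pos"];print(p,d["position"])
q=proj(e,np.array(p));print(q)
A=d["color"][130:330,0:400,::-1]
B=cv2.resize(e["color"][130:270,220:330,::-1],None,fx=3,fy=3,interpolation=cv2.INTER_CUBIC)
c=np.zeros((425,740,3),np.uint8);c[:200,:400]=A;c[:420,405:735]=B;cv2.imwrite("pics/c3.png",c)
```

```text
[ 0.44951156 -0.04201868  0.13339855] [ 0.38118063 -0.04346982  0.27693639]
[267.48388703 160.76071736]
```

View pics/c3.png

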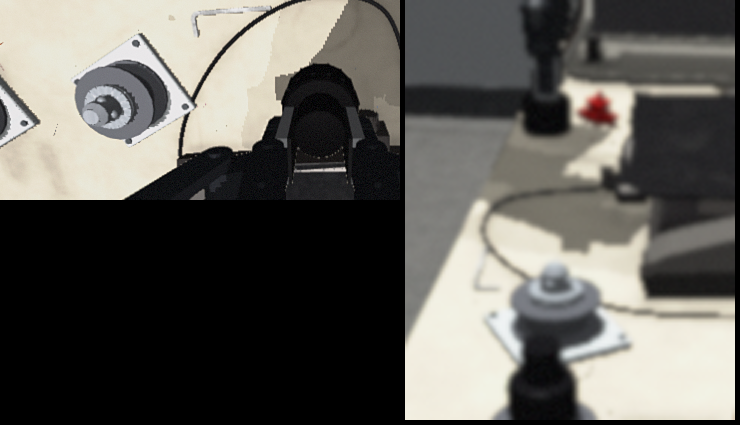

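Cap is held upright and aligned with the TCP column in the side view (267). The stud tip is at about (93,244) in the wrist view and (269,219) in the side view. I'll move nearer and measure the stud.

Call:
nudge_tcp(
  offsets=[
    {"tx": -0.01, "ty": -0.045},
    {"tx": -0.01, "ty": -0.045},
    {"tx": -0.01, "ty": -0.04},
    {},
    {},
  ],
)

```text
clock: 5.42
ee_pos: [0.479, -0.1713, 0.1329]
eef_rot: [-0.002, 0.001, 1.0, 0.001]
ft_force: [-0.0, 0.3, -0.9]
width: 0.0239
gripper_force: 59.1
```

Run:
```python
from h import *
d=grab("wrist","wrist3");p=monitor.sense()["ee_pos"];print(p,d["position"])
q=proj(d,np.array([.479,-.229,.063]));print(q); u,v=q.round().astype(int)
e=load("side0");t=load("top0")
x0,y0=u-55,v-50; print(x0,y0)
A=cv2.resize(d["color"][y0:y0+100,x0:x0+110,::-1],None,fx=5,fy=5,interpolation=cv2.INTER_CUBIC)
B=cv2.resize(e["color"][210:260,245:295,::-1],None,fx=5,fy=5,interpolation=cv2.INTER_CUBIC)
C=cv2.resize(t["color"][210:250,337:377,::-1],None,fx=6,fy=6,interpolation=cv2.INTER_CUBIC)
c=np.zeros((500,800,3),np.uint8);c[:A.shape[0],:A.shape[1]]=A;c[:250,550:]=B;c[255:495,552:792]=C;cv2.imwrite("pics/c4.png",c)
```

```text
[ 0.47897072 -0.17085293  0.13314957] [ 0.41055288 -0.17288595  0.27562613]
[246.9068347 213.2398759]
192 163
```

View pics/c4.png

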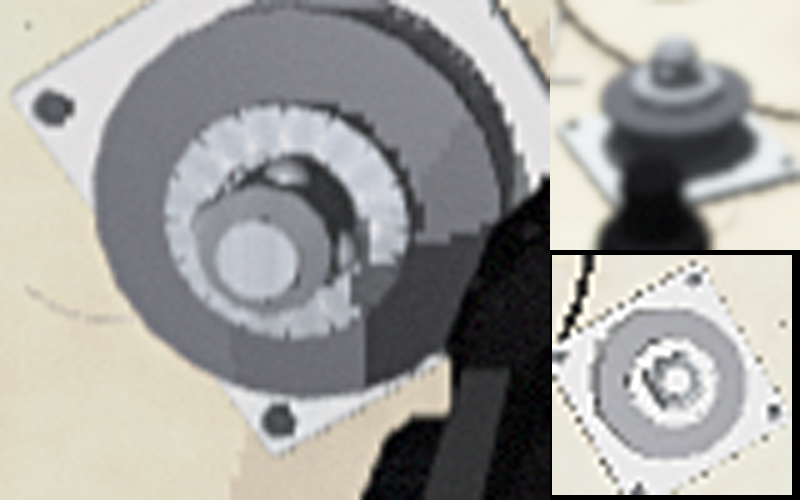

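Run:
```python
from h import *
d=load("wrist3");t=load("top0");e=load("side0")
for n,c,u,v,z in(("w tip",d,243,214.2,.063),("w washer",d,249,206.6,.043),("w reel",d,251.2,203.2,.035),("t tip",t,357.6,230.8,.063),("t reel",t,356.1,230.9,.035)): print(n,onz(c,u,v,z).round(4))
# side: gives x at given y
for y in(-.23,):
    for u,v in((269.4,219),(269.9,230)):
        o,r=ray(e,u,v); print("side x",(o+r*(y-o[1])/r[1]).round(4))
s=load("side2");  # cap held check with side cam: skirt centre
g=cv2.cvtColor(s["color"],cv2.COLOR_RGB2GRAY)
for r in range(164,173,2): x=np.where(g[r,250:285]<60)[0]+250; print(r,x.min(),x.max(),(x.min()+x.max())/2)
o,ry=ray(s,267.3,168);print((o+ry*(-.042-o[1])/ry[1]).round(4))
w=load("wrist2");g=cv2.cvtColor(w["color"],cv2.COLOR_RGB2GRAY)
print(proj(w,np.array([[.4495-.022,-.042,.132],[.4495-.022,-.042,.100],[.4495,-.042-.022,.132],[.4495,-.042+.022,.132]])))
for r in range(192,214,3): print(r,(g[r,270:370:4]).tolist())
```

```text
w tip [ 0.4798 -0.2321  0.063 ]
w washer [ 0.4795 -0.2321  0.043 ]
w reel [ 0.4788 -0.232   0.035 ]
t tip [ 0.4799 -0.2311  0.063 ]
t reel [ 0.4808 -0.2294  0.035 ]
side x [ 0.4805 -0.23    0.0588]
side x [ 0.4809 -0.23    0.03  ]
164 250 273 261.5
166 250 284 267.0
168 250 284 267.0
170 260 284 272.0
172 260 274 267.0
[ 0.4485 -0.042   0.113 ]
[[322.06446775 211.39215195]
 [321.58474142 196.18819419]
 [282.3178729  249.24486678]
 [361.6688199  249.15476598]]
192 [217, 218, 216, 219, 219, 214, 218, 217, 218, 221, 175, 105, 118, 117, 115, 116, 115, 113, 114, 117, 116, 111, 113, 116, 115]
195 [219, 220, 221, 218, 218, 215, 217, 216, 221, 202, 41, 0, 4, 0, 7, 38, 104, 115, 114, 114, 114, 115, 113, 117, 117]
198 [220, 219, 220, 218, 220, 215, 216, 222, 88, 0, 0, 5, 7, 3, 6, 0, 0, 53, 116, 112, 112, 112, 112, 113, 114]
201 [220, 220, 220, 219, 217, 218, 180, 130, 11, 11, 11, 2, 6, 2, 10, 0, 16, 6, 57, 115, 112, 114, 115, 112, 114]
204 [220, 220, 224, 184, 225, 113, 90, 5, 2, 15, 9, 12, 7, 8, 16, 16, 1, 3, 10, 100, 114, 113, 115, 111, 111]
207 [219, 218, 118, 116, 110, 91, 3, 3, 10, 0, 6, 5, 7, 12, 14, 1, 11, 0, 5, 4, 105, 114, 112, 111, 111]
210 [219, 220, 116, 113, 119, 15, 14, 2, 1, 5, 10, 18, 16, 15, 16, 14, 6, 5, 15, 4, 15, 113, 110, 109, 108]
213 [216, 218, 117, 112, 120, 1, 9, 1, 4, 17, 25, 28, 25, 28, 21, 28, 16, 8, 14, 2, 6, 113, 108, 110, 106]
```

Call:
nudge_tcp(
  offsets=[
    {"tx": -0.001, "ty": -0.04},
    {"ty": -0.0205},
    {},
    {},
    {"tz": 0.02},
  ],
)

```text
clock: 6.1
ee_pos: [0.482, -0.232, 0.1152]
eef_rot: [0.001, -0.0, 1.0, -0.001]
ft_force: [-0.0, 0.7, -0.4]
width: 0.0237
gripper_force: 59.2
```

Call:
nudge_tcp(
  offsets=[
    {"tz": 0.01},
    {"tz": 0.01},
    {},
    {},
  ],
)

```text
clock: 6.6
ee_pos: [0.4815, -0.2328, 0.0945]
eef_rot: [0.0, 0.0, 1.0, -0.0]
ft_force: [0.7, 0.6, -0.9]
width: 0.0239
gripper_force: 59.2
```

Run:
```python
from h import *
print(monitor.sense()["ee_pos"])
d=grab("wrist","w5");e=grab("side","s5")
A=cv2.resize(d["color"][110:260,240:400,::-1],None,fx=2.5,fy=2.5,interpolation=cv2.INTER_CUBIC)
B=cv2.resize(e["color"][185:260,235:305,::-1],None,fx=5.5,fy=5.5,interpolation=cv2.INTER_CUBIC)
c=np.zeros((420,790,3),np.uint8);c[:A.shape[0],:A.shape[1]]=A;c[:B.shape[0],402:402+B.shape[1]]=B;cv2.imwrite("pics/c5.png",c)
```

```text
[ 0.48150712 -0.23283129  0.09450688]
```

View pics/c5.png

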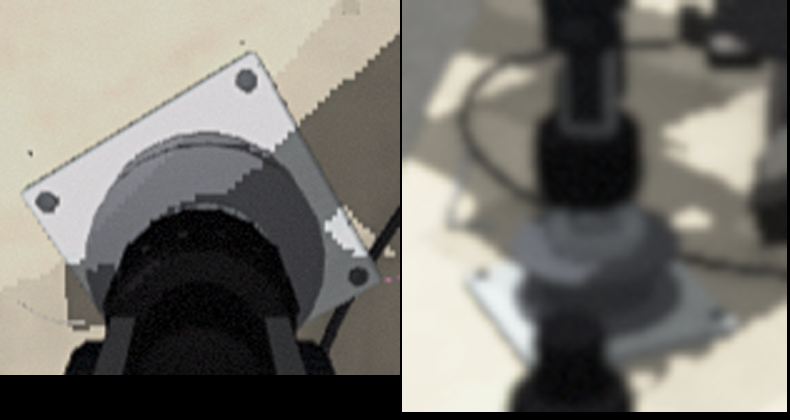

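The stud is inside the cap with no contact force. The cap is at about crop column 588 and the reel at 596 in the side view, so I'll compare that with the expected parallax.

Run:
```python
from h import *
e=load("s5");d=load("w5")
# capture centres: side cap skirt mid (z~.076) , reel rim (z .035); wrist cap skirt, reel
uc,ur=(588.5-402+.5)/5.5-.5+235,(596-402+.5)/5.5-.5+235
vc,vr=(160)/5.5+185,245/5.5+185
for u,v in((uc,vc),(ur,vr)):
    o,r=ray(e,u,v);print("side",(o+r*(-.232-o[1])/r[1]).round(4))
wc,wr=240+201.5/2.5-.3,240+207/2.5-.3
for u,v,x in((wc,110+310/2.5,.48),(wr,110+255/2.5,.48)):
    o,r=ray(d,u,v);print("wrist",(o+r*(x-o[0])/r[0]).round(4))
print(onz(d,wc,110+300/2.5,.08),onz(d,wr,110+255/2.5,.035))
```

```text
side [ 0.479  -0.232   0.0724]
side [ 0.4812 -0.232   0.0323]
wrist [ 0.48   -0.2334  0.072 ]
wrist [ 0.48   -0.2316  0.0274]
[ 0.47418898 -0.23346169  0.08      ] [ 0.47755574 -0.23166106  0.035     ]
```

Call:
nudge_tcp(
  offsets=[
    {"tx": -0.0005, "ty": 0.001},
    {"tz": 0.003},
    {"tz": 0.002},
    {},
    {},
  ],
  force=80,
)

```text
clock: 7.32
ee_pos: [0.4822, -0.2319, 0.0892]
eef_rot: [0.0, 0.0, 1.0, -0.0]
ft_force: [2.2, 0.5, -0.7]
width: 0.0232
gripper_force: 79.6
```

Call:
nudge_tcp(
  offsets=[
    {"tz": 0.001},
    {},
    {},
  ],
)

```text
clock: 7.7
ee_pos: [0.4821, -0.2319, 0.0884]
eef_rot: [0.0, 0.0, 1.0, -0.0]
ft_force: [1.4, 1.4, -0.5]
width: 0.0231
gripper_force: 79.7
```

Call:
nudge_tcp(
  offsets=[
    {"tz": 0.002},
    {"tz": 0.001},
    {},
  ],
)

```text
clock: 8.07
ee_pos: [0.4829, -0.2322, 0.0866]
eef_rot: [0.001, 0.001, 1.0, -0.001]
ft_force: [1.6, 1.7, 8.1]
width: 0.023
gripper_force: 80.7
```

Call:
nudge_tcp(
  offsets=[
    {"tz": 0.002},
    {"tz": 0.001},
    {},
  ],
)

```text
clock: 8.45
ee_pos: [0.4827, -0.2322, 0.0831]
eef_rot: [0.001, 0.0, 1.0, -0.001]
ft_force: [1.7, 1.2, 5.1]
width: 0.0236
gripper_force: 80.3
```

Call:
nudge_tcp(
  offsets=[
    {"tz": 0.002},
    {"tz": 0.001},
    {},
  ],
)

```text
clock: 8.82
ee_pos: [0.4821, -0.2317, 0.0785]
eef_rot: [0.0, 0.001, 1.0, 0.0]
ft_force: [4.3, 1.9, -5.6]
width: 0.0235
gripper_force: 79.2
```

Call:
nudge_tcp(
  offsets=[
    {"tz": 0.002},
    {"tz": 0.001},
    {},
  ],
)

```text
clock: 9.2
ee_pos: [0.482, -0.2319, 0.0768]
eef_rot: [0.0, 0.0, 1.0, -0.0]
ft_force: [2.4, 2.2, 3.6]
width: 0.0232
gripper_force: 80.2
```

Call:
nudge_tcp(
  offsets=[
    {"tz": 0.001},
    {"tz": 0.001},
    {},
    {},
  ],
)

```text
clock: 9.7
ee_pos: [0.4821, -0.2318, 0.0752]
eef_rot: [0.0, 0.0, 1.0, -0.0]
ft_force: [2.0, 2.7, 7.4]
width: 0.0239
gripper_force: 80.6
```

Call:
nudge_tcp(
  offsets=[
    {"tz": 0.001},
    {"tz": 0.001},
    {},
    {},
    {},
  ],
)

```text
clock: 10.32
ee_pos: [0.4822, -0.2318, 0.0738]
eef_rot: [0.001, 0.0, 1.0, -0.0]
ft_force: [2.4, 2.6, 11.3]
width: 0.0233
gripper_force: 81.1
```

Call:
nudge_tcp(
  offsets=[
    {"tz": 0.001},
    {},
    {},
    {},
    {},
  ],
)

```text
clock: 10.95
ee_pos: [0.4823, -0.2318, 0.0735]
eef_rot: [0.001, 0.0, 1.0, -0.0]
ft_force: [1.6, 4.1, 16.5]
width: 0.0233
gripper_force: 81.7
```

Run:
```python
from h import *
e=grab("side","s6")
B=cv2.resize(e["color"][185:260,235:305,::-1],None,fx=5.5,fy=5.5,interpolation=cv2.INTER_CUBIC);cv2.imwrite("pics/c6.png",B)
```

```text
(no output)
```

View pics/c6.png

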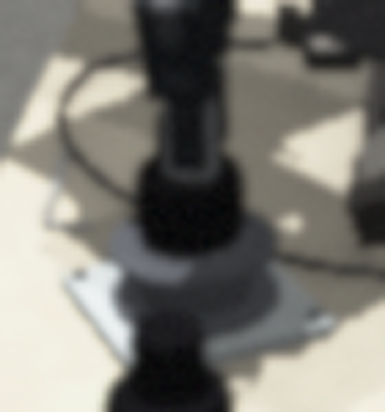

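The cap sits upright on the reel, centred at about column 190 in the crop. The force jumped to 16.5 N over only 0.3 mm of travel, so the washer is fully squeezed and the cap is against the collar.

```bash
python3 -c "
from station import arm, monitor, get_image, job_done
print(job_done())"
```

```text
the job is handed in; nothing more can be done
None
```

I put the cap on the bare stud, felt it click past the balls, and handed the job in at about 11 s with the gripper still pressing it down at about 16 N and the washer apparently fully squeezed; the judge returned no verdict.

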